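Put the lift table's hydraulic lever into float

ROBOT

A 6-joint arm with a two-finger parallel gripper is mounted at the origin on the work surface. World frame = base frame: x ahead of the robot, y to its left, z up, the work surface at z = 0. Lengths are in m, angles in rad, forces in N, time in s.
With the tool pointing down it reaches from about 0.3 to 0.875 m from the base axis. Payload 6.4 kg.
Tool frame: the origin (TCP) lies midway between the tips of the shut fingers; the grasp point (between the pads) lies 19 mm behind it (ctrl.tcp_to_grasp is the distance from the TCP to the grasp point, in m); z points along the fingers, y is the direction in which the jaws open and shut (so a half turn about z gives the same grasp; the last joint's range is limited). The gripper opens to 85 mm and grips with 20 to 120 N. Pads are 22 mm wide; open, the fingers measure 114 mm over their backs; the gripper's body (76 mm by 85 mm) begins 54 mm behind the grasp point. The pads swing forward as they close: fully open they stand 13 mm farther back than shut.
Start: joints at [1.04, 0.181, 1.607, -0, 1.354, -0.206], TCP at [0.183, 0.545, 0.231] pointing down, gripper open.
Joint ranges: [-2.99, 2.99], [-0.89, 2.07], [0.3, 2.58], [-1.14, 4.28], [0, 2.63], [-3.12, 3.12]. Speed limits (rad/s): [2.57, 2.57, 3.01, 3.14, 3.14, 3.14].

INTERFACE

Orientations are given as a unit quaternion [w, x, y, z].
In Python, from bench import monitor, imaging, order, spotter, ctrl gives the robot as it stands.
- The arm moves only by the shell command python3 -m pendant 'ROWS'. ROWS is JSON, a list that holds one entry, the list of rows, each a list of 5 numbers: the shift along the world's x, y, z in mm, then the turn about the world's z in degrees, then the finger opening in mm, from 0 to 85.4. A call has 1 to 8 rows; each row shifts and turns the commanded pose from where the row before left it; what a row does not reach is not made up. A row lasts 1/8 s, in which the tool goes at most 62.5 mm and 10.7 degrees, less where a joint would pass 70% of its speed; a pose out of reach is approached as far as the arm can. A call with a gripper value outside its range is refused whole. The fingers move at their own pace and stop on an object; the grip force is fixed at half the most. Time passes only in rows, so rows that do not move let the fingers close. It gives the time, the measured TCP pose, the force and the opening at its end, in the units of the state.
- monitor.get_obs(): the state, without advancing time (a new reading comes with each control period).
- imaging.camera(name): name is "scene" or "top"; returns a dict with "img" (400x640x3 uint8, red, green, blue), "vfov" (degrees; the focal length in pixels is half the picture's height over the tangent of half this angle, whatever the lens; pixels are square), "cx", "cy" (the principal point, pixels), "origin" and "orientation" of the camera in the world. Camera axes: x right, y down, z forward; pixel columns grow to the right and rows downward; lengths in m; the calibration is good to about 2 mm. A picture is of the moment at which its call begins. There is no depth.
- order.hand_in(): hands the job in, once; it reports no verdict.
Trained networks look in the newest picture that a camera, given by its name, has taken for a name from the list of things; names that differ only in an ending like _2 or _b are one class to them, and where a whole thing is asked for, a point or a joint stands for the part that bears it (a point fixed in the world has none). Each returns a list of dicts, best first, with "confidence" (0 to 1); they miss things now and then, are a little off and sometimes report something else, mostly with a low value. They report only what shows in the picture. A call takes as long as a camera call.
- spotter.recognise(camera, thing): "at" ([x, y, z] in m, in the coordinates of the camera as it stood for that picture, good to about 4 mm: the middle of the surface that is visible of it).
- spotter.tip_of(camera, thing): "at" ([x, y, z] in m, in the coordinates of the camera as it stood for that picture, good to about 4 mm: a listed point, or the origin of a listed thing).
The state is a dict: "time_s": time; "q": joint angles; "dq": joint speeds; "joint_efforts": joint torques, N m; "eef_pos": TCP position; "eef_rot": TCP orientation; "wrist_force": force on the tool from outside, world axes, zero at the start; "torque": the same for the moment, N m; "opening": opening from 0.0 (shut) to 1.0 (fully open).
Only numpy, scipy, OpenCV 4.12 (cv2) and the standard library are available. Lean on these libraries where they do the work, as an engineer would, in place of code of your own. Each camera call takes 0.05 s, during which the arm holds its last target. There are 200 camera calls.

TASK

Set the lift table to float: slide the lock bar of the hydraulic valve with the long ball-knob lever fully sideways out of the lever's way, then push that lever forward past its stiff detent until it clicks into the float notch and stays there by itself when you let go. Do not ram the lever against its end stop, and leave the T-handled valve beside it and the things lying on the bench alone.

Things in the scene. Friction and masses are not known exactly. Their poses are not given: they have to be found in the camera images.
- console: fixed steel plate 220 x 420 x 12 mm on the bench carrying both hand valves, 240 mm apart along its y. Origin: centre of its underside. Its axes are parallel to those of the valves. Which valve stands left differs. Task valve: ball-knob lever and lock bar; the other: T grip, no lock bar.
- lift_valve: the valve to set: grey block 90 x 70 mm on a foot, two upright steel cheek plates beside the lever (80 mm along x, at y +-30 mm, top 185 mm above origin). Origin: centre of the foot's underside, 12 mm above the bench. x: the direction to push the lever for float (roughly away from the robot); y: the direction in which the lock bar opens; z up.
- lever: the lever: steel rod 12 mm thick, black ball knob. Origin on its pivot, 90 mm above the valve's origin; z along the rod, y the pivot axis. Starts leaning back (-x) 0.06 to 0.49 rad from upright, stays where left. Its clamping on the spool (+-0.09 rad) and its free play vary unseen, so the notch must be found by feel. Over 80 N from the fingers is ramming it.
- spool_pin (a point): middle of the lever's pivot pin, on the valve. Pushed at the knob the lever moves with 1 to 2 N, then resistance climbs to about 15 N (more if pushed fast) and fades to nothing at the detent's crest (0.27 to 0.52 rad from the start); then the lever jumps 0.1 rad on to a firm stop and is held: float, leaning forward 0.14 to 0.32 rad. Let go before the crest, it springs back.
- knob (a point): centre of the lever's ball knob (36 mm diameter), 160 mm from the pivot, about 250 mm above the bench. In float it rests 22 to 50 mm ahead (valve +x) of the pivot; let go anywhere short of float it rests behind the pivot.
- lock_bar (a joint): lock bar, steel, 12 x 12 mm, 115 mm long, across the lever's slot just ahead of the rod, 170 mm above the valve's origin: it blocks the lever. Slides along the valve's +y; value in m: 0 closed, 0.045 fully open (end stop). Moves with about 4 N, stays where left.
- lock_tab (a point): centre of the inner face (towards the lever) of the bar's upright end tab, 222 mm above the bench; closed, 85 mm to +y of the valve's middle and 9 mm ahead in x. Tab 8 mm thick along y, 32 mm wide along x, top 50 mm above the bar's top. 40 mm of free gap between it and the cheek's guide block, above the bar. Push this face to the valve's +y to open.
- t_grip (a point): middle of the T grip (22 mm thick, 70 mm long) on the other valve's lever, 227 mm above the bench; must be left alone.
- carton: closed cardboard carton 150 x 110 x 80 mm lying on the bench, origin in the centre of its underside; leave alone.
- tape_roll: roll of clear packing tape lying flat, 110 mm diameter, 48 mm high, origin in the centre of its underside; leave alone.
- parts_bin: empty open plastic bin 160 x 110 x 70 mm on the bench, origin in the centre of its underside; leave alone.

How it is judged:
By the outcome, as a careful person would: the job done as asked, in the order asked, and still so for the second after the job is handed in, with the robot touching nothing.
It also fails if it takes over 72 s, if anything falls off the work surface, if the arm or the gripper's body presses on something with over 40 N, if the wrist force passes 120 N, or if a joint passes its speed limit or range.

## Working session

There is one attempt and no reset: what is moved stays moved. The work goes in short steps, Python scripts to look and compute and a shell command to move; the robot and the scene stay as the last step left them, time stands still between calls to the robot, and variables do not carry over. Pictures are saved under pics/ and viewed, about 8 in all and at most 12, crops included, and the job is handed in when it is done.

```bash
mkdir -p pics
cat > h.py <<'E'
import numpy as np, cv2
from scipy.spatial.transform import Rotation as R
from bench import monitor, imaging, order, spotter, ctrl
def rot(o):
    o=np.array(o,float)
    return o if o.shape==(3,3) else R.from_quat(o[[1,2,3,0]]).as_matrix()
def look(cams=("scene","top"),pts=(),things=(),save=None):
    for c in cams:
        p=imaging.camera(c); M=rot(p["orientation"]); o=np.array(p["origin"])
        if save: cv2.imwrite(f"pics/{save}_{c}.png",p["img"][:,:,::-1])
        for f,l in ((spotter.tip_of,pts),(spotter.recognise,things)):
            for n in l:
                for d in f(c,n)[:2]:
                    a=np.array(d["at"]); w=o+M@a
                    F=200/np.tan(np.radians(p["vfov"]/2))
                    px=(p["cx"]+F*a[0]/a[2],p["cy"]+F*a[1]/a[2])
                    print(c,f.__name__,n,round(d["confidence"],2),w.round(4),np.round(px))
E
python3 - <<'E'
from h import *
look(pts=["console","lift_valve","lever","spool_pin","knob","lock_tab","t_grip","carton","tape_roll","parts_bin"],save="a")
s=monitor.get_obs();print(s)
for c in("scene","top"):
    p=imaging.camera(c);print(p["origin"],p["orientation"],p["vfov"])
E
```

```text
scene call console 0.85 [ 0.5371 -0.0281 -0.0038] [313. 226.]
scene call console 0.64 [0.5558 0.0894 0.2288] [347. 193.]
scene call lift_valve 0.85 [ 0.5153 -0.1468  0.0129] [286. 208.]
scene call lever 0.52 [ 0.4862 -0.1377  0.2595] [289. 150.]
scene call spool_pin 0.86 [ 0.5122 -0.1453  0.1058] [285. 189.]
scene call knob 0.72 [ 0.485  -0.1395  0.2573] [289. 151.]
scene call lock_tab 0.49 [ 0.5389 -0.0622  0.2267] [303. 175.]
scene call t_grip 0.82 [0.5548 0.0915 0.2293] [347. 193.]
scene call carton 0.98 [ 0.5054 -0.5044 -0.0031] [206. 180.]
scene call tape_roll 0.64 [ 0.5056 -0.5036 -0.0033] [206. 180.]
scene call tape_roll 0.56 [0.428  0.4541 0.0025] [459. 251.]
scene call parts_bin 0.65 [6.585e-01 4.317e-01 2.000e-04] [436. 306.]
top call console 0.81 [ 0.5323 -0.0296  0.0024] [318. 208.]
top call lift_valve 0.75 [ 0.5104 -0.1498  0.0136] [352. 215.]
top call lever 0.47 [ 0.5136 -0.1481  0.0988] [354. 213.]
top call spool_pin 0.6 [ 0.5107 -0.1494  0.101 ] [355. 213.]
top call knob 0.7 [ 0.4817 -0.1406  0.259 ] [357. 221.]
top call lock_tab 0.64 [ 0.5367 -0.0637  0.2234] [330. 2
[... 557 characters left out ...]
04, -5.84008888e-05,
       -8.85824777e-04,  1.46146751e-04]), 'joint_efforts': array([ 6.15048393e-04, -4.44866252e+01, -3.51682234e+01, -2.48647793e-04,
        1.00586931e-03, -1.62227411e-05]), 'eef_pos': array([0.18348466, 0.54496043, 0.23129122]), 'eef_rot': array([1.48018182e-05, 1.61702240e-01, 9.86839595e-01, 3.42046728e-06]), 'wrist_force': array([-0.26876761,  0.49798371,  0.63281694]), 'torque': array([-0.01265487,  0.03440917, -0.03171165]), 'opening': 1.0026752906846732}
[1.32493095 0.33996509 1.0434669 ] [-0.2064913   0.49594553  0.78324858 -0.31292338] 54.55436776533328
[ 0.45252224 -0.02288381  1.29611081] [-0.02183386  0.71395988 -0.69882851  0.03772652] 57.966388944984374
```

View pictures.

Run:
```python
import cv2
a=cv2.imread("pics/a_scene.png")[100:300,200:440];b=cv2.imread("pics/a_top.png")[140:280,230:430]
cv2.imwrite("pics/a1.png",cv2.resize(a,None,fx=3,fy=3,interpolation=2));cv2.imwrite("pics/b1.png",cv2.resize(b,None,fx=4,fy=4,interpolation=2))
```

```text
(no output)
```

View pics/a1.png

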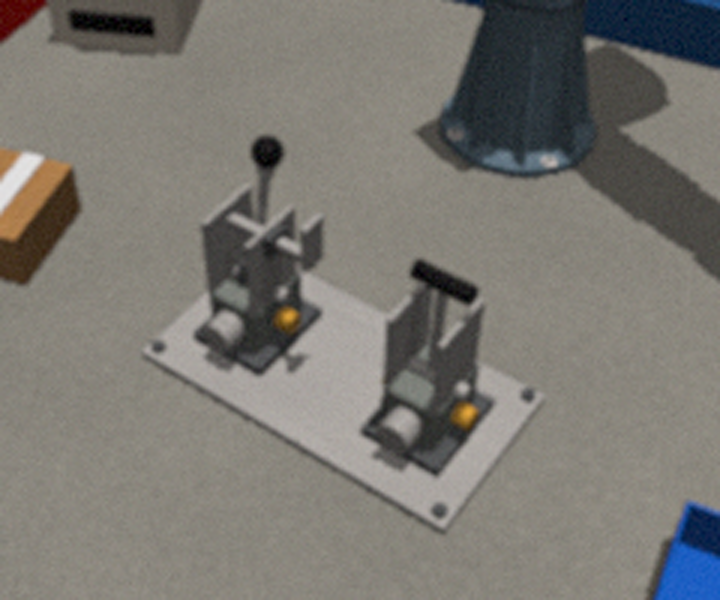

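View pics/b1.png

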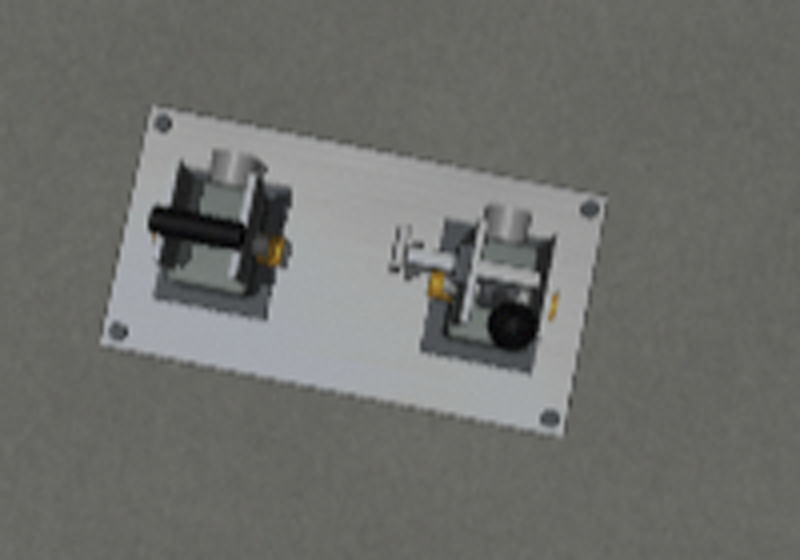

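Top/scene agree: the task valve is the right-hand one (knob at about (357,221) in the top image, tab at (330,202)), the T grip is at (279,196) on the left, and the valve yaw is about -11°. First I'll go above the tab–cheek gap with shut fingers, the jaw axis along valve x.

```bash
python3 -m pendant '[[[0,0,40,0,0],[0,0,40,-2.4,0],[22,-39,40,-5,0],[22,-39,0,-5,0],[22,-39,0,-5,0],[22,-39,0,-5,0],[22,-39,0,-5,0],[22,-39,0,-5,0]]]'
python3 -m pendant '[[[22,-40,0,-5,0],[22,-40,0,-5,0],[22,-40,0,-5,0],[22,-40,0,-5,0],[22,-40,0,-5,0],[22,-40,0,-5,0],[22,-40,0,-5,0],[22,-40,0,-5,0]]]'
python3 -m pendant '[[[22,-37,0,-5,0],[22,-38,0,-5,0],[0,0,0,0,0],[0,0,0,0,0]]]'
```

```text
time_s: 2.2
eef_pos: [0.3159, 0.3097, 0.3515]
eef_rot: [0.0, 0.432, 0.902, 0.0]
wrist_force: [1.3, -0.1, 1.2]
opening: -0.002
time_s: 3.2
eef_pos: [0.492, -0.0105, 0.3515]
eef_rot: [0.0, 0.714, 0.7, 0.0]
wrist_force: [-0.2, 0.2, 0.1]
opening: -0.001
time_s: 3.7
eef_pos: [0.5352, -0.0837, 0.3511]
eef_rot: [-0.0, 0.772, 0.636, -0.0]
wrist_force: [0.3, 0.8, -0.4]
opening: 0.001
```

```bash
python3 -m pendant '[[[-1,0,-40,0,0],[0,0,-30,0,0],[0,0,-23,0,0],[0,0,0,0,0],[0,0,0,0,0]]]'
python3 - <<'E'
from h import *
look(pts=["lift_valve","spool_pin","knob","lock_tab"],save="b")
a=cv2.imread("pics/b_scene.png")[120:220,240:360];b=cv2.imread("pics/b_top.png")[150:250,290:410]
cv2.imwrite("pics/b2.png",np.vstack([cv2.resize(x,None,fx=3,fy=3,interpolation=2) for x in(a,b)]))
E
```

```text
time_s: 4.32
eef_pos: [0.5349, -0.0835, 0.2598]
eef_rot: [0.001, 0.771, 0.636, 0.0]
wrist_force: [1.3, 0.9, 0.6]
opening: -0.003
scene call lift_valve 0.97 [ 0.518  -0.1503  0.0098] [285. 209.]
scene call spool_pin 0.73 [ 0.5164 -0.1475  0.1042] [284. 190.]
scene call spool_pin 0.57 [ 0.5127 -0.148   0.0144] [286. 207.]
scene call knob 0.47 [ 0.4842 -0.141   0.257 ] [289. 150.]
scene call lock_tab 0.63 [ 0.5395 -0.0618  0.2219] [303. 177.]
scene call lock_tab 0.54 [ 0.514  -0.1473  0.1021] [285. 190.]
top call lift_valve 0.65 [ 0.5098 -0.1501  0.0099] [352. 215.]
top call lift_valve 0.59 [ 6.605e-01  4.225e-01 -3.000e-04] [194. 170.]
top call spool_pin 0.74 [ 0.5115 -0.1517  0.0998] [355. 213.]
top call knob 0.56 [ 0.4837 -0.1386  0.2577] [356. 220.]
top call lock_tab 0.6 [ 0.5129 -0.1507  0.1032] [355. 213.]
```

View pics/b2.png

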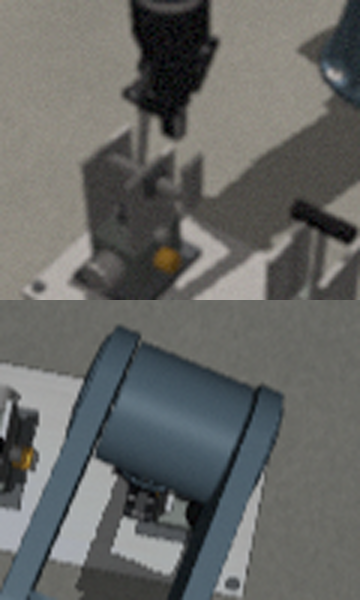

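The crop shows the shut fingertip above the gap between the cheek and the tab (tip at about (172,130) in the crop, tab at about (193,180)). Next I descend into the gap.

```bash
python3 -m pendant '[[[0,0,-15,0,0],[0,0,-15,0,0],[0,0,-12,0,0],[0,0,-8,0,0],[0,0,0,0,0],[0,0,0,0,0]]]'
python3 -m pendant '[[[1,5,0,0,0],[1,3,0,0,0],[0.4,2,0,0,0],[0,0,0,0,0]]]'
```

```text
time_s: 5.58
eef_pos: [0.5348, -0.0842, 0.2087]
eef_rot: [0.0, 0.772, 0.636, 0.0]
wrist_force: [-0.9, 0.8, -0.2]
opening: 0.005
time_s: 6.08
eef_pos: [0.537, -0.0743, 0.2087]
eef_rot: [0.0, 0.772, 0.636, -0.0]
wrist_force: [-1.8, -3.0, 2.1]
opening: 0.001
```

```bash
python3 -m pendant '[[[1,5,0,0,0],[1,5,0,0,0],[1,5,0,0,0],[1,5,0,0,0],[1,5,0,0,0],[1,5,0,0,0],[1,5,0,0,0],[0,0,0,0,0]]]'
python3 -m pendant '[[[0.4,2,0,0,0],[0.4,2,0,0,0],[0,0,0,0,0]]]'
python3 -m pendant '[[[0.4,2,0,0,0],[0.4,2,0,0,0],[0,0,0,0,0]]]'
```

```text
time_s: 7.08
eef_pos: [0.544, -0.0381, 0.2081]
eef_rot: [-0.0, 0.772, 0.636, 0.0]
wrist_force: [-0.7, 0.2, -0.1]
opening: 0.005
time_s: 7.45
eef_pos: [0.5446, -0.035, 0.2081]
eef_rot: [-0.0, 0.772, 0.636, -0.0]
wrist_force: [-1.4, -3.0, 0.1]
opening: 0.004
time_s: 7.82
eef_pos: [0.5452, -0.0316, 0.2081]
eef_rot: [0.0, 0.772, 0.636, -0.001]
wrist_force: [-2.0, -6.2, -0.9]
opening: -0.001
```

```bash
for i in 1 ; do python3 -m pendant '[[[0.4,2,0,0,0],[0,0,0,0,0]]]'; done
python3 -m pendant '[[[0.3,1.5,0,0,0],[0,0,0,0,0]]]'
python3 -m pendant '[[[0.3,1.5,0,0,0],[0,0,0,0,0]]]'
```

```text
time_s: 8.07
eef_pos: [0.5452, -0.0315, 0.208]
eef_rot: [0.001, 0.772, 0.636, -0.002]
wrist_force: [-5.5, -14.2, -1.1]
opening: -0.003
time_s: 8.32
eef_pos: [0.5452, -0.0315, 0.208]
eef_rot: [0.002, 0.772, 0.636, -0.003]
wrist_force: [-5.8, -19.1, -0.7]
opening: -0.005
time_s: 8.57
eef_pos: [0.5453, -0.0315, 0.208]
eef_rot: [0.003, 0.772, 0.635, -0.004]
wrist_force: [-8.5, -24.3, -1.0]
opening: 0.007
```

```bash
python3 -m pendant '[[[-1.6,-8,0,0,0],[-1.4,-7,0,0,0],[0,0,20,0,0],[0,0,40,0,0],[0,0,45,0,0],[0,0,45,0,0],[-25,-20,0,0,0],[-25,-20,0,0,0]]]'
python3 -m pendant '[[[-30,-25,0,0,0],[-22,-20,0,0,0],[0,0,0,0,0],[0,0,0,0,0]]]'
python3 - <<'E'
from h import *
look(pts=["spool_pin","knob","lock_tab"],save="c")
a=cv2.imread("pics/c_scene.png")[100:220,220:360];b=cv2.imread("pics/c_top.png")[150:270,270:410]
cv2.imwrite("pics/c2.png",np.vstack([cv2.resize(x,None,fx=2.5,fy=2.5,interpolation=2) for x in(a,b)]))
E
```

```text
time_s: 9.57
eef_pos: [0.4935, -0.0806, 0.3592]
eef_rot: [0.001, 0.771, 0.637, 0.001]
wrist_force: [-1.2, 0.1, -1.2]
opening: -0.003
time_s: 10.07
eef_pos: [0.442, -0.1255, 0.3585]
eef_rot: [0.0, 0.772, 0.636, 0.001]
wrist_force: [0.3, -0.2, -0.5]
opening: 0.005
scene call spool_pin 0.98 [ 0.5145 -0.1457  0.1043] [285. 190.]
scene call spool_pin 0.48 [0.657  0.4277 0.0031] [435. 304.]
scene call knob 0.75 [ 0.4879 -0.1423  0.2611] [288. 150.]
scene call lock_tab 0.6 [ 0.548  -0.019   0.2233] [315. 182.]
top call spool_pin 0.93 [ 0.5114 -0.1518  0.1034] [355. 213.]
top call lock_tab 0.68 [ 0.5022 -0.507   0.0056] [451. 219.]
top call lock_tab 0.45 [ 0.5437 -0.0208  0.2194] [316. 200.]
```

View pics/c2.png

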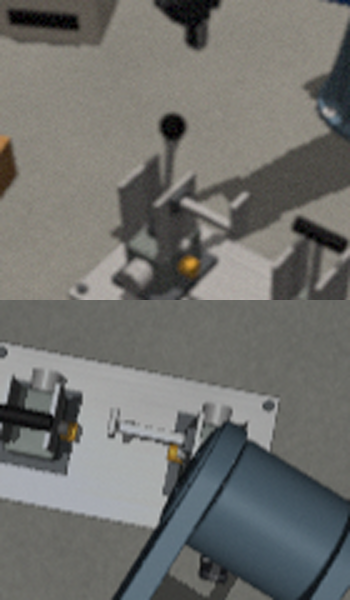

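The bar is fully open: the tab moved about 44 mm and the slot is clear. The knob hasn't moved. Next I lower the fingers behind the knob.

```bash
python3 -m pendant '[[[-1,-6,-20,0,0],[0,0,-40,0,0],[0,0,-35,0,0],[0,0,-22,0,0],[0,0,0,0,0]]]'
python3 -m pendant '[[[5,-1,0,0,0],[3.5,-0.7,0,0,0],[0,0,0,0,0]]]'
python3 -m pendant '[[[3,-0.6,0,0,0],[3,-0.6,0,0,0],[0,0,0,0,0]]]'
python3 -m pendant '[[[3,-0.6,0,0,0],[3,-0.6,0,0,0],[3,-0.6,0,0,0],[0,0,0,0,0]]]'
```

```text
time_s: 11.1
eef_pos: [0.4395, -0.1313, 0.2396]
eef_rot: [-0.002, 0.772, 0.636, -0.001]
wrist_force: [0.0, 0.2, 0.6]
opening: -0.001
time_s: 11.48
eef_pos: [0.4497, -0.1341, 0.2422]
eef_rot: [0.001, 0.772, 0.636, 0.0]
wrist_force: [-0.1, -0.2, -0.6]
opening: 0.002
time_s: 11.85
eef_pos: [0.4551, -0.135, 0.2413]
eef_rot: [-0.0, 0.772, 0.636, -0.0]
wrist_force: [-0.7, 0.1, 0.5]
opening: -0.003
time_s: 12.35
eef_pos: [0.4641, -0.1368, 0.2412]
eef_rot: [-0.0, 0.772, 0.636, -0.0]
wrist_force: [-2.5, 1.1, 2.2]
opening: 0.003
```

```bash
python3 -m pendant '[[[3,-0.6,0,0,0],[3,-0.6,0,0,0],[3,-0.6,0,0,0],[0,0,0,0,0]]]'
python3 -m pendant '[[[3,-0.6,0,0,0],[3,-0.6,0,0,0],[3,-0.6,0,0,0],[0,0,0,0,0]]]'
python3 -m pendant '[[[3,-0.6,0,0,0],[3,-0.6,0,0,0],[0,0,0,0,0]]]'
```

```text
time_s: 12.85
eef_pos: [0.4711, -0.1381, 0.2415]
eef_rot: [-0.002, 0.772, 0.636, -0.002]
wrist_force: [-13.4, 3.4, 9.9]
opening: -0.0
time_s: 13.35
eef_pos: [0.48, -0.1398, 0.2414]
eef_rot: [-0.002, 0.772, 0.636, -0.002]
wrist_force: [-14.8, 3.2, 10.2]
opening: 0.004
time_s: 13.72
eef_pos: [0.4864, -0.141, 0.2415]
eef_rot: [-0.002, 0.772, 0.636, -0.001]
wrist_force: [-11.8, 2.6, 9.9]
opening: -0.007
```

```bash
python3 -m pendant '[[[2,-0.4,0,0,0],[2,-0.4,0,0,0],[0,0,0,0,0]]]'
python3 -m pendant '[[[2,-0.4,0,0,0],[2,-0.4,0,0,0],[0,0,0,0,0]]]'
python3 -m pendant '[[[2,-0.4,0,0,0],[1,-0.2,0,0,0],[0,0,0,0,0]]]'
```

```text
time_s: 14.1
eef_pos: [0.4907, -0.1419, 0.2414]
eef_rot: [-0.001, 0.772, 0.636, -0.001]
wrist_force: [-10.7, 2.5, 8.1]
opening: 0.0
time_s: 14.48
eef_pos: [0.4952, -0.1428, 0.2414]
eef_rot: [-0.001, 0.772, 0.636, -0.001]
wrist_force: [-7.4, 2.3, 5.8]
opening: 0.003
time_s: 14.85
eef_pos: [0.4985, -0.1434, 0.2413]
eef_rot: [-0.001, 0.772, 0.636, -0.0]
wrist_force: [-4.3, 2.2, 3.8]
opening: 0.001
```

Force is fading towards the crest.

```bash
python3 -m pendant '[[[2,-0.4,0,0,0],[0,0,0,0,0]]]'
python3 -m pendant '[[[2,-0.4,0,0,0],[0,0,0,0,0]]]'
python3 -m pendant '[[[2,-0.4,0,0,0],[0,0,0,0,0]]]'
python3 - <<'E'
from h import *
look(cams=["scene"],pts=["knob"])
E
```

```text
time_s: 15.1
eef_pos: [0.5009, -0.1439, 0.2412]
eef_rot: [-0.0, 0.772, 0.636, -0.0]
wrist_force: [-4.6, 1.5, 2.6]
opening: -0.002
time_s: 15.35
eef_pos: [0.5033, -0.1445, 0.2412]
eef_rot: [0.0, 0.772, 0.636, 0.0]
wrist_force: [-0.9, 1.0, 1.0]
opening: -0.0
time_s: 15.6
eef_pos: [0.5053, -0.1451, 0.2411]
eef_rot: [0.0, 0.772, 0.636, 0.0]
wrist_force: [-0.7, -0.0, -0.3]
opening: -0.002
scene call knob 0.69 [ 0.5411 -0.1493  0.2603] [277. 159.]
scene call knob 0.6 [0.556  0.0889 0.2264] [346. 194.]
```

```bash
python3 -m pendant '[[[2,-0.4,0,0,0],[0,0,0,0,0]]]'
python3 -m pendant '[[[2,-0.4,0,0,0],[0,0,0,0,0]]]'
python3 - <<'E'
from h import *
for i in range(2): look(cams=["scene"],pts=["knob"],save=f"d{i}")
a=cv2.imread("pics/d1_scene.png")[100:220,220:360]
cv2.imwrite("pics/d2.png",cv2.resize(a,None,fx=4,fy=4,interpolation=2))
E
```

```text
time_s: 15.95
eef_pos: [0.5073, -0.1456, 0.2414]
eef_rot: [0.0, 0.772, 0.636, 0.0]
wrist_force: [0.1, 0.0, -0.2]
opening: 0.002
time_s: 16.2
eef_pos: [0.5092, -0.1458, 0.2413]
eef_rot: [0.0, 0.772, 0.636, 0.0]
wrist_force: [0.1, 0.0, -0.3]
opening: 0.002
scene call knob 0.53 [ 0.555  -0.1509  0.2587] [275. 162.]
scene call knob 0.41 [0.5561 0.0884 0.2296] [346. 193.]
scene call knob 0.46 [ 0.5553 -0.154   0.259 ] [274. 162.]
```

View pics/d2.png

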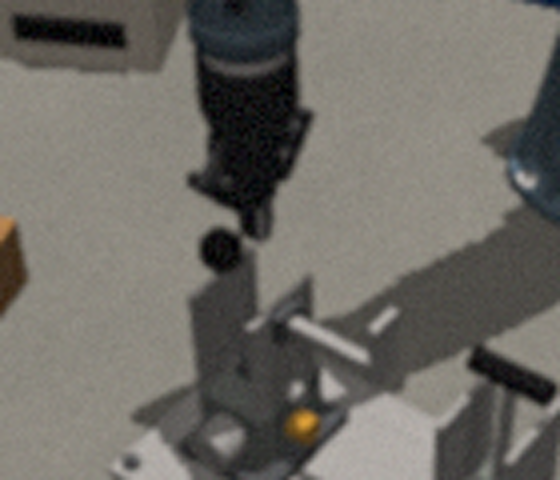

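Force fell to zero and the knob jumped about 14 mm ahead of the fingers (crop (221,250)), so it clicked. Now I back off, lift away and recheck.

```bash
python3 -m pendant '[[[-15,3,0,0,0],[-30,6,0,0,0],[-30,6,20,0,0],[-20,4,40,0,0],[-20,20,40,0,0],[-20,40,20,0,0],[-20,45,0,0,0],[-10,45,0,0,0]]]'
python3 -m pendant '[[[-10,45,0,0,0],[-10,45,0,0,0],[0,45,0,0,0],[0,45,0,0,0],[0,0,0,0,0],[0,0,0,0,0]]]'
python3 - <<'E'
from h import *
for i in range(2): look(pts=["spool_pin","knob","lock_tab","t_grip"],save=f"e{i}")
look(pts=["carton","tape_roll","parts_bin"])
a=cv2.imread("pics/e1_scene.png")[120:240,230:370];b=cv2.imread("pics/e1_top.png")[150:270,270:410]
cv2.imwrite("pics/e2.png",np.vstack([cv2.resize(x,None,fx=2.5,fy=2.5,interpolation=2) for x in(a,b)]))
E
```

```text
time_s: 17.4
eef_pos: [0.3424, 0.0243, 0.3614]
eef_rot: [0.001, 0.772, 0.635, 0.0]
wrist_force: [0.6, 1.0, -0.1]
opening: -0.002
time_s: 18.15
eef_pos: [0.3234, 0.2029, 0.361]
eef_rot: [0.0, 0.771, 0.636, -0.0]
wrist_force: [0.5, -0.3, -0.3]
opening: 0.003
scene call spool_pin 0.63 [ 0.5151 -0.1452  0.1044] [285. 190.]
scene call spool_pin 0.23 [ 0.5495 -0.018   0.2245] [315. 182.]
scene call knob 0.69 [ 0.5552 -0.1514  0.258 ] [275. 162.]
scene call knob 0.2 [0.6587 0.4345 0.0021] [437. 306.]
scene call lock_tab 0.61 [ 0.5488 -0.02    0.2271] [314. 181.]
scene call t_grip 0.66 [0.5558 0.0915 0.2281] [347. 194.]
top call spool_pin 0.84 [ 0.5117 -0.1484  0.1031] [354. 213.]
top call knob 0.69 [ 0.5549 -0.1535  0.256 ] [362. 196.]
top call lock_tab 0.45 [ 0.5439 -0.022   0.2194] [316. 200.]
top call t_grip 0.46 [0.5505 0.0924 0.2265] [278. 196.]
scene call spool_pin 0.72 [ 0.517  -0.1458  0.102 ] [285. 191.]
scene call knob 0.69 [ 0.5176 -0.1464  0.0112] [286. 209.]
scene call knob 0.59 [ 0.5547 -0.156   0.2598] [273. 161.]
scene call lock_tab 0.72 [ 0.5492 -0.0171  0.2251] [315. 182.]
scene call t_grip 0.75 [0.5543 0.089  0.2313] [347. 192.]
top call spool_pin 0.6 [ 0.5111 -0.1498  0.1013] [355. 213.]
top call knob 0.73 [ 0.5531 -0.1508  0.2556] [361. 196.]
top call lock_tab 0.68 [ 0.5441 -0.0198  0.2226] [316. 200.]
top call t_grip 0.5 [0.5502 0.0868 0.223 ] [280. 197.]
scene call carton 0.91 [ 0.5047 -0.5059 -0.0019] [206. 179.]
scene call carton 0.25 [0.6562 0.4308 0.0017] [436. 305.]
scene call tape_roll 0.92 [0.4303 0.4561 0.0024] [459. 251.]
scene call parts_bin 0.88 [ 6.606e-01  4.318e-01 -5.000e-04] [436. 307.]
top call carton 0.66 [ 0.5013 -0.5099  0.0026] [451. 220.]
top call carton 0.41 [0.5504 0.0898 0.2258] [279. 196.]
top call tape_roll 0.67 [ 0.4277  0.4544 -0.0049] [182. 235.]
top call parts_bin 0.57 [0.6594 0.4268 0.0028] [192. 170.]
```

View pics/e2.png

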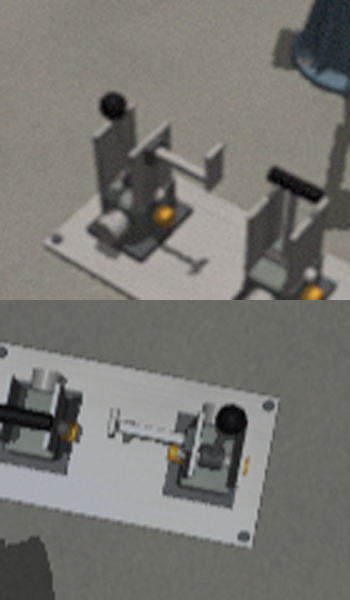

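The pictures show the lever leaning forward and staying there (knob about 41 mm ahead of the pivot), the bar fully open and everything else unmoved, so I hand in.

```bash
python3 -c "
from bench import order;print(order.hand_in())"
```

```text
the job is handed in; nothing more can be done
None
```

The lift table valve is set to float, and I handed the job in at about 19 s of the 72 s allowed.

- **Lock bar:** I pushed it out by its tab with shut fingers until it met its end stop, at about 26 N. The camera networks put the tab about 44 mm from where it started, and the slot is clear.
- **Lever:** I pushed it slowly forward at the knob. The force peaked at about 18 N, faded to zero at the crest, and the knob then jumped about 14 mm ahead of the fingers. I did not push against the end stop.
- **Last checks:** With the arm withdrawn, both cameras show the knob resting about 41 mm ahead of the pivot, inside the 22–50 mm float range. The T grip, carton, tape roll and bin are where they were to within measuring error.
- **Odd readings:** A few network reports were false, such as the lock tab seen at the carton and the knob seen at the valve foot. They disagreed with the pictures, so I ignored them. No check failed.

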